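# Clamp a specimen puck to the fourth click

### The arm

A 6-joint arm with a two-finger parallel gripper is mounted at the origin on the work surface. World frame = base frame: x ahead of the robot, y to its left, z up, the work surface at z = 0. Lengths are in mm, angles in degrees, forces in N, time in s.
With the tool pointing down it reaches from about 350 to 850 mm from the base axis. Payload 8.1 kg.
Tool frame: the origin (TCP) lies at the very end of the fingers, on their centre line; the grasp point (between the pads) lies 19 mm behind it; z points along the fingers, y is the direction in which the jaws open and shut (so a half turn about z gives the same grasp; the last joint's range is limited). The gripper opens to 85 mm and grips with 20 to 120 N. Pads are 22 mm wide; open, the fingers measure 114 mm over their backs; the gripper's body (76 mm by 85 mm) begins 54 mm behind the grasp point. The pads swing forward as they close: fully open they stand 13 mm farther back than shut.
Start: joints at [-72.387, 7.471, 85.268, -0, 87.261, -4.893], TCP at [229.686, -554.301, 201.692] pointing down, gripper open.
Joint ranges: [-169.43, 169.43], [-51.17, 129.36], [1.28, 143.12], [-76.62, 256.62], [0, 156.53], [-152.29, 152.29]. Speed limits (degrees/s): [136.94, 136.94, 159.86, 180, 180, 180].

### API

Orientations are given as [roll, pitch, yaw] about the fixed x, y, z axes, in that order (R = Rz(yaw) Ry(pitch) Rx(roll)).
In Python, from bench import r gives the robot as it stands.
- The arm moves only by the shell command python3 -m crank 'ROWS' [OPENING] [FORCE]. ROWS is JSON, a list that holds one entry, the list of rows, each a list of 6 numbers: the shift along the tool's x, y, z in m, then the turn, a rotation vector about the tool's x, y, z in rad. A call has 1 to 10 rows; each row is the pose to reach, as a shift and turn from the pose measured when the call began, along the tool's axes at that moment; what a row does not reach only later rows make up. A row lasts 1/8 s, in which the tool goes at most 62.5 mm and 10.7 degrees, less where a joint would pass 70% of its speed; a pose out of reach is approached as far as the arm can. A call with a gripper value outside its range is refused whole. OPENING is the closure, from 0 (fully open) to 1 (shut), set as the call begins (- or left out, the last holds). The fingers move at their own pace and stop on an object; FORCE is the grip in N (left out, the last holds). Time passes only in rows, so rows that repeat a pose let the fingers close. It gives the time, the measured TCP pose, the force and the opening at its end, in the units of the state.
- r.sense(): the state, without advancing time (a new reading comes with each control period).
- r.snapshot(name): name is "side" or "top"; returns (picture, depth): 400x640x3 uint8, blue, green, red; 400x640 float32, mm along the optical axis (not along the pixel's ray), 0 where there is no reading.
- r.get_calibration(name): a dict with "mtx" (3x3 intrinsics, pixels), "cam_to_world" (4x4, takes a point from camera to world coordinates). Camera axes: x right, y down, z forward; pixel columns grow to the right and rows downward; lengths in mm; the calibration is good to about 2 mm. A picture is of the moment at which its call begins. get_calibration takes no time and is no camera call.
- r.hand_in(): hands the job in, once; it reports no verdict.
Trained networks look in the newest picture that a camera, given by its name, has taken for a name from the list of things; names that differ only in an ending like _2 or _b are one class to them, and where a whole thing is asked for, a point or a joint stands for the part that bears it (a point fixed in the world has none). Each returns a list of dicts, best first, with "conf" (0 to 1); they miss things now and then, are a little off and sometimes report something else, mostly with a low value. They report only what shows in the picture. A call takes as long as a camera call.
- r.look_for(thing, camera): "extent" ([left, top, right, bottom] in pixels, round what is visible of it).
- r.landmark_of(thing, camera): "pixel" ([column, row] in pixels: a listed point, or the origin of a listed thing).
The state is a dict: "time": time; "joint_pos": joint angles; "qd": joint speeds; "joint_efforts": joint torques, N m; "tool_pos": TCP position; "tcp_rot": TCP orientation; "ft_force": force on the tool from outside, world axes, zero at the start; "wrist_torque": the same for the moment, N m; "finger_gap": finger opening in mm.
Only numpy, scipy, OpenCV 4.12 (cv2) and the standard library are available. Lean on these libraries where they do the work, as an engineer would, in place of code of your own. Each camera call takes 0.05 s, during which the arm holds its last target.

### The job

Stand the green specimen puck upright in the pocket of the small specimen vice and let go of it, then turn the vice's black knob clockwise (seen from above) to close the jaw: it runs freely at first, then clicks. Stop and let go at the fourth click, never going on to a fifth, which would crack the specimen; handle the knob gently and leave the other things on the bench where they are.

Things in the scene. Friction and masses are not known exactly. Their poses are not given: they have to be found in the camera images.
- puck: the loose specimen: a dark green resin cylinder, 30 mm in diameter, 34 mm tall, 35 to 70 g, with a small bright metal disc in its upper face. Starts upright on the bench. Origin at the centre of its underside, z up along its axis.
- vice: the fixed specimen vice, yawed differently each time: grey base 190 x 90 x 22 mm (its x, y, z); at its -x end a steel anvil, 50 mm wide, 22 mm high above the base, vertical face at x = -70 mm; at its +x end a white housing 82 x 82 mm centred on x = +60 mm, top at z = 52 mm, carrying the knob; between them the pocket and the jaw. Origin at the centre of the base's underside, z up.
- pocket (a point): point on the pocket's floor (the base's top, 22 mm above the bench), at x = -53 mm, y = 0 in the vice's frame. The puck stands here between the anvil face (17 mm to -x) and the blue jaw; two steel ledges 5 mm high bound it in y (inner faces at +-18.5 mm). Above the ledges the y sides are open, so fingers can close along the vice's y.
- jaw_face (a point): face centre of the blue jaw pad (30 mm wide, 18 mm high; 11 mm above the pocket floor), as it stands unloaded. Moves to the vice's -x by 0.5 mm per click, also in the free run. At the start 32 to 33.5 mm are free to the anvil. The pad is sprung (15 N/mm) and meets the puck only with the fourth bump; at the fourth click this point is at x = -40.4 mm in the vice's frame, pressing with about 6 N.
- knob_grip (a point): point on the knob's vertical axis at gripping height, 78 mm above the bench (does not turn). The knob is a round knurled black cylinder 44 mm in diameter, 54 to 92 mm above the bench, unmarked; a 25 N grip holds it, over 45 N hurts it. Clockwise from above closes the jaw; it first runs freely (about 0.02 N m) for 0.3 to 1.4 rad, differently each time, then clicks every 18 degrees (0.314 rad).
- knob_foot (a point): point on the knob's axis on the housing's top, 52 mm above the bench. How a click feels: resistance climbs to about 0.25 N m within some 4 degrees, falls to zero on top of the bump, then the knob pulls itself forward as strongly into the valley behind it, which completes the click. Let go clearly past a bump, it settles in that valley and stays. Clicks feel the same turning back.
- wash_bottle: bystander: white plastic wash bottle with a blue cap, 72 mm in diameter, 155 mm tall plus a thin bent spout. Origin at the centre of its underside.
- tube_rack: bystander: blue test-tube rack 70 x 150 x 68 mm (x, y, z) with three tubes up to 114 mm high. Origin at the centre of its underside.
- slide_box: bystander: closed white box for slides, 85 x 60 x 28 mm. Origin at the centre of its underside.

How it is judged (in metres and radians):
On the way, in this order (a step that is already met when the one before it is completed fails the run):
1. the puck stands upright on the pocket's floor, let go, with the jaw still open (x of puck in the frame of pocket between -0.005 and 0.005 m and y of puck in the frame of pocket between -0.006 and 0.006 m and z of puck in the frame of pocket below 0.0025 m and angle between puck's own z axis and vertical below 0.08 rad and contact force between the fingers and puck below 0.1 N and x of jaw_face in the frame of vice above -0.0385 m), for 0.2 s.
2. the jaw stands at the fourth click and holds the puck (x of jaw_face in the frame of vice between -0.04069 and -0.04019 m and contact force between vice and puck above 3 N), for 0.3 s.
At the end, for the whole second after the job is handed in: Knob at rest at its fourth click (jaw slide within 0.25 mm, half a click, of x = -40.4 mm in the vice's frame); puck upright (0.08 rad), still, on the pocket's floor (2.5 mm), within 6 mm of the pocket's middle in y and -5 to +2 mm in x, clamped with over 3 N (all of step 2 and angle between puck's own z axis and vertical below 0.08 rad and linear speed of puck below 0.01 m/s and z of puck in the frame of pocket below 0.0025 m and x of puck in the frame of pocket between -0.005 and 0.002 m and y of puck in the frame of pocket between -0.006 and 0.006 m); the robot touches nothing.
It fails at once if the knob is turned on over the fifth bump (jaw beyond x = -40.8 mm in the vice's frame) (x of jaw_face in the frame of vice below -0.0408 m).
It fails at once if the knob or vice is squeezed, leaned on or wrenched with more than 100 N, both fingers together (contact force between the fingers and vice above 100 N).
It fails at once if the wash bottle is moved by more than 20 mm (distance of wash_bottle from where it was at the start of the episode above 0.02 m).
It fails at once if the tube rack is moved by more than 20 mm (distance of tube_rack from where it was at the start of the episode above 0.02 m).
It fails at once if the slide box is moved by more than 20 mm (distance of slide_box from where it was at the start of the episode above 0.02 m).
It also fails if it takes over 72 s, if anything falls off the work surface, if the arm or the gripper's body presses on something with over 40 N, if the wrist force passes 120 N, or if a joint passes its speed limit or range.

## Working session

There is one attempt and no reset: what is moved stays moved. The work goes in short steps, Python scripts to look and compute and a shell command to move; the robot and the scene stay as the last step left them, time stands still between calls to the robot, and variables do not carry over. Pictures are saved under pics/ and viewed, and the job is handed in when it is done.

```bash
ls; mkdir -p pics
cat > h.py <<'E'
import numpy as np,cv2
from bench import r
def snap(c,n=None):
    p,d=r.snapshot(c)
    if n: cv2.imwrite('pics/'+n+'.png',p)
    return p,d
def ray(c,px):
    k=r.get_calibration(c);M=np.array(k['mtx']);T=np.array(k['cam_to_world'])
    v=T[:3,:3]@np.linalg.solve(M,[px[0],px[1],1.]);return T[:3,3],v
def atz(c,px,z):
    o,v=ray(c,px);return o+v*(z-o[2])/v[2]
def atd(c,px,d):
    o,v=ray(c,px);return o+v*d
E
python3 - <<'E'
from h import *
print(r.sense())
for c in('top','side'):
    p,d=snap(c,c+'0')
    print(c,np.round(r.get_calibration(c)['cam_to_world'],2).tolist())
    for t in['puck','vice','pocket','jaw_face','knob_grip','knob_foot','wash_bottle','tube_rack','slide_box']:
        l=r.landmark_of(t,c)[:2];e=r.look_for(t,c)[:1]
        print(t,[(np.round(x['pixel']).tolist(),round(x['conf'],2)) for x in l],[np.round(x['extent']).tolist() for x in e])
E
```

```text
pics
{'time': 0.0, 'joint_pos': array([-7.23859353e+01,  7.51471935e+00,  8.53297418e+01,  8.52006898e-04,
        8.72615976e+01, -4.89389772e+00]), 'qd': array([-0.09601766, -0.05722186,  0.00273842,  0.09723706, -0.04591949,
       -0.04288678]), 'joint_efforts': array([ 3.55778420e-04, -5.69394922e+01, -5.00560427e+01, -4.11240180e-04,
        1.47759280e-02, -1.39430313e-06]), 'tool_pos': array([ 229.52091299, -553.70836434,  200.64410388]), 'tcp_rot': array([-1.79894400e+02, -9.89580813e-03,  2.25079118e+01]), 'ft_force': array([ 0.32328437,  0.46252615, -0.03676171]), 'wrist_torque': array([ 0.03225448,  0.03384899, -0.01478628]), 'finger_gap': 85.47627438484781}
top [[-0.03, -0.98, 0.18, 402.97], [-1.0, 0.03, 0.01, 75.02], [-0.01, -0.18, -0.98, 930.06], [0.0, 0.0, 0.0, 1.0]]
puck [([484.0, 230.0], 0.75)] [[476.0, 223.0, 500.0, 238.0]]
vice [([337.0, 235.0], 0.83)] [[313.0, 192.0, 367.0, 283.0]]
pocket [([336.0, 217.0], 0.61), ([170.0, 202.0], 0.44)] [[313.0, 196.0, 366.0, 286.0]]
jaw_face [] [[329.0, 221.0, 347.0, 244.0]]
knob_grip [([339.0, 262.0], 0.61), ([439.0, 296.0], 0.
[... 339 characters left out ...]
.52, 0.68, -0.52, 642.84], [-0.0, -0.61, -0.79, 919.75], [0.0, 0.0, 0.0, 1.0]]
puck [([386.0, 139.0], 0.5)] []
vice [([342.0, 208.0], 0.73)] [[305.0, 184.0, 379.0, 234.0]]
pocket [([324.0, 199.0], 0.8), ([232.0, 296.0], 0.5)] [[306.0, 183.0, 379.0, 230.0]]
jaw_face [([413.0, 181.0], 0.73), ([328.0, 201.0], 0.7)] [[327.0, 194.0, 343.0, 208.0]]
knob_grip [([362.0, 197.0], 0.74)] [[399.0, 165.0, 429.0, 188.0]]
knob_foot [([329.0, 199.0], 0.66), ([362.0, 208.0], 0.61)] [[306.0, 188.0, 378.0, 232.0]]
wash_bottle [([264.0, 176.0], 0.81)] [[246.0, 128.0, 279.0, 189.0]]
tube_rack [([233.0, 298.0], 0.74)] [[252.0, 136.0, 280.0, 185.0]]
slide_box [([413.0, 179.0], 0.79)] [[399.0, 164.0, 432.0, 188.0]]
```

Run:
```python
import cv2
a=cv2.imread('pics/top0.png');cv2.imwrite('pics/top0c.png',cv2.resize(a[180:300,290:520],None,fx=3.4,fy=3.4,interpolation=2))
a=cv2.imread('pics/side0.png');cv2.imwrite('pics/side0c.png',cv2.resize(a[110:250,230:440],None,fx=3.8,fy=3.8,interpolation=2))
```

```text
(no output)
```

View pics/top0.png

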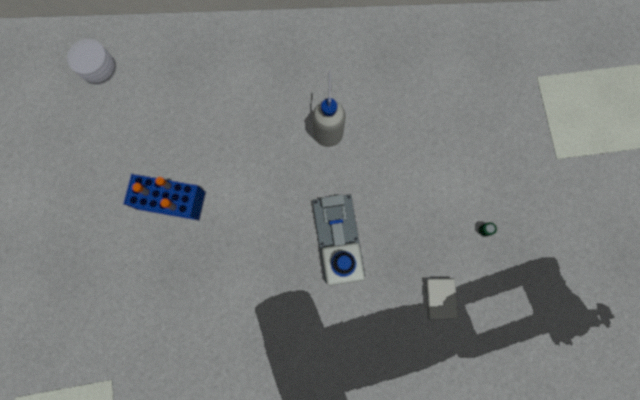

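Run:
```python
from h import *
for n,px,z in[('puck',(484,230),0),('vice',(337,235),0),('pocket',(336,217),22),('kgrip',(339,262),78),('kfoot',(343,264),52),('bottle',(327,131),0),('rack',(172,201),0),('box',(439,299),0)]:
    print('top',n,atz('top',px,z).round(1))
for n,px,z in[('puck',(386,139),0),('vice',(342,208),0),('pocket',(324,199),22),('kgrip',(362,197),78),('kfoot',(362,208),52),('jaw',(328,201),33),('bottle',(264,176),0),('rack',(233,298),0),('box',(413,179),0)]:
    print('side',n,atz('side',px,z).round(1))
```

```text
top puck [ 516.4 -295.7    0. ]
top vice [514.   39.8   0. ]
top pocket [552.1  41.5  22. ]
top kgrip [448.4  40.5  78. ]
top kfoot [445.3  31.1  52. ]
top bottle [765.3  55.3   0. ]
top rack [604.1 422.2   0. ]
top box [ 365.2 -181.4    0. ]
side puck [ 517.3 -299.4    0. ]
side vice [502.  36.  -0.]
side pocket [556.6  49.7  22. ]
side kgrip [448.5  25.3  78. ]
side kfoot [437.7  41.   52. ]
side jaw [538.7  57.2  33. ]
side bottle [775.2  56.1   0. ]
side rack [598.7 426.    0. ]
side box [ 366.7 -179.9    0. ]
```

View crops.

The top view shows the vice at (337,235), with the anvil at the far end (334,200) and the knob at (343,263). The puck is at (487,228), the slide box at (441,297) and the bottle at (329,120).

View pics/top0c.png

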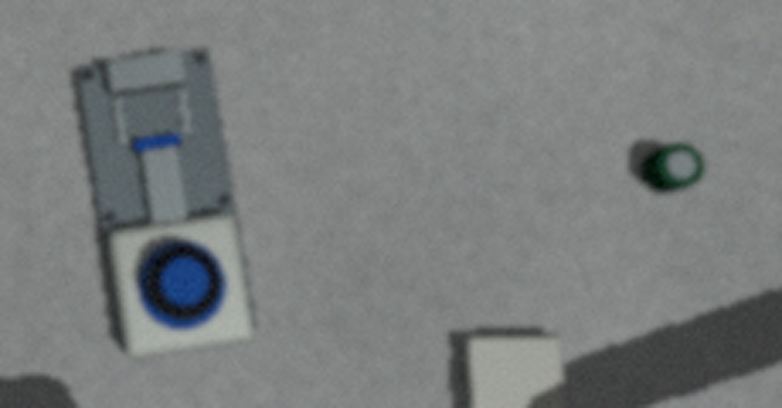

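View pics/side0c.png

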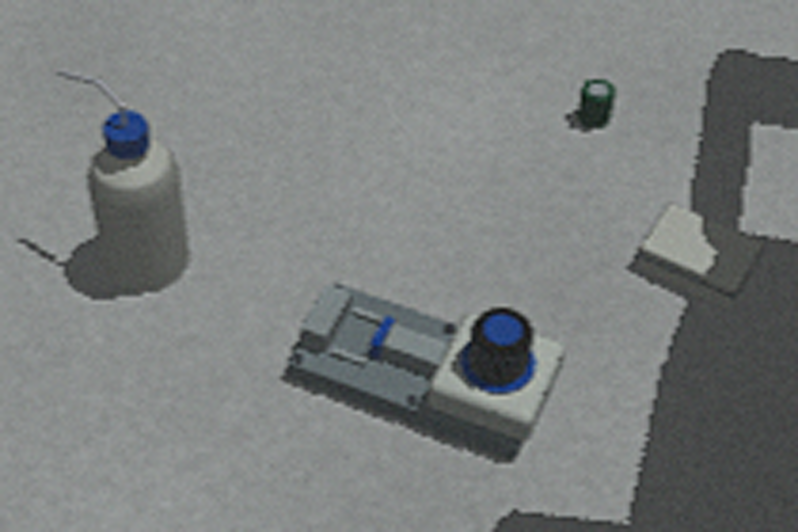

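```bash
cat > m.py <<'E'
from h import *
def cloud(c,box,d):
    k=r.get_calibration(c);M=np.array(k['mtx']);T=np.array(k['cam_to_world'])
    x0,y0,x1,y1=box
    u,v=np.meshgrid(np.arange(x0,x1),np.arange(y0,y1))
    z=d[y0:y1,x0:x1].astype(float)
    P=np.stack([u,v,np.ones_like(u)],-1).reshape(-1,3)@np.linalg.inv(M).T*z.reshape(-1,1)
    P=P@T[:3,:3].T+T[:3,3]
    return P[z.ravel()>0]
E
python3 - <<'E'
from m import *
for c,vb,pb in(('top',(300,180,380,295),(470,215,505,245)),('side',(295,170,395,245),(370,120,410,150))):
    p,d=r.snapshot(c)
    P=cloud(c,vb,d)
    print(c,'bench z',np.median(P[P[:,2]<8][:,2]) )
    for lo,hi in((16,28),(40,47),(47,58),(85,100)):
        Q=P[(P[:,2]>lo)&(P[:,2]<hi)]
        if len(Q)>10:
            (cx,cy),(w,h),a=cv2.minAreaRect(Q[:,:2].astype(np.float32)); print(lo,hi,len(Q),Q.mean(0).round(1),'rect',round(cx,1),round(cy,1),round(w,1),round(h,1),round(a,2))
    Q=cloud(c,pb,d);Q=Q[Q[:,2]>28]
    print('puck top',len(Q),Q.mean(0).round(1),np.ptp(Q,0).round(1))
E
```

```text
top bench z 0.1308631815581407
16 28 1509 [536.4  43.7  22.2] rect 507.1 38.3 187.9 89.9 7.16
40 47 391 [549.5  44.3  43.2] rect 501.9 37.8 192.8 81.9 7.17
47 58 1042 [446.8  31.7  51.9] rect 497.9 37.4 184.9 81.2 7.29
85 100 375 [446.6  30.9  92.3] rect 446.6 30.8 42.7 44.1 60.67
puck top 152 [ 516.3 -294.8   34. ] [27.2 27.8  9.2]
side bench z -2.805978569661306
16 28 710 [527.6  55.7  20. ] rect 501.7 40.8 195.8 92.3 6.75
40 47 191 [498.9  51.   43.3] rect 499.5 40.7 192.1 82.6 5.96
47 58 367 [440.8  43.3  49.8] rect 444.9 34.0 79.2 80.2 6.31
85 100 176 [444.6  34.4  89.1] rect 444.7 33.3 43.1 43.7 86.39
puck top 44 [ 514.2 -292.8   30.7] [26.6 30.1  6.4]
```

The crops confirm that the anvil is at the far end, the pocket is empty and the puck is upright. The depth fits agree on both cameras up to a constant calibration shift of about 2 mm. I'll refine along the vice axis.

Run:
```python
from m import *
D=np.mean([r.snapshot('top')[1] for _ in range(4)],0)
P=cloud('top',(300,180,380,295),D)
for a in(7.16,):
    u=np.array([np.cos(np.radians(a)),np.sin(np.radians(a))]);n=np.array([-u[1],u[0]])
    s=P[:,:2]@u;t=P[:,:2]@n;z=P[:,2]
    k=z>88
    print('knob s,t',s[k].mean(),t[k].mean(),(s[k].min()+s[k].max())/2,(t[k].min()+t[k].max())/2)
    h=(z>49)&(z<55);print('housing s',np.percentile(s[h],[0,2,98,100]),'t',np.percentile(t[h],[0,2,98,100]))
    b=(z>19)&(z<25);print('base s',np.percentile(s[b],[0,1,99,100]),'t',np.percentile(t[b],[0,1,99,100]))
    an=(z>41)&(z<46.5)&(s>s[k].mean()+100);print('anvil s',np.percentile(s[an],[0,3,50,97,100]),'t',np.percentile(t[an],[0,2,98,100]))
    # angle from base top side edges
    for sg in(1,-1):
        bb=P[b];tb=t[b]*sg;sb=s[b];pts=[]
        for c in np.arange(sb.min()+5,sb.max()-5,3):
            m=abs(sb-c)<2.5
            if m.sum()>5:pts.append((c,tb[m].max()))
        pts=np.array(pts);print('edge slope deg',np.degrees(np.arctan(np.polyfit(pts[:,0],pts[:,1]*sg,1)[0])))
Q=cloud('top',(470,215,505,245),D);Q=Q[Q[:,2]>32.5]
print(len(Q),Q.mean(0),cv2.minEnclosingCircle(Q[:,:2].astype(np.float32)))
```

```text
knob s,t 457.1287769190836 -20.9403456711067 492.2805969049357 -16.18211801644462
housing s [407.08445923 408.51469788 485.69771216 487.30681154] t [-65.31228366 -63.72782281  13.25780755  15.03906083]
base s [413.90343802 427.19158433 599.38546589 602.02531091] t [-70.06618122 -69.51269882  19.39460856  19.78919805]
anvil s [577.22910635 577.70327351 587.77024337 598.23722426 599.22256265] t [-49.95710844 -49.08798945  -1.5539464   -0.30065926]
edge slope deg -0.019856802453842262
edge slope deg -3.814691810458568
145 [ 513.92010748 -287.52648811   52.6470549 ] ((501.4852294921875, -246.71971130371094), 65.37591552734375)
```

```bash
python3 - <<'E'
from m import *
for c,b in(('top',(465,210,510,250)),('top',(465,210,510,250)),('side',(370,120,410,150)),('side',(370,120,410,150))):
    Q=cloud(c,b,r.snapshot(c)[1]);zm=np.percentile(Q[Q[:,2]>25][:,2],60);Q=Q[abs(Q[:,2]-zm)<2]
    print(c,len(Q),Q.mean(0).round(1),cv2.minEnclosingCircle(Q[:,:2].astype(np.float32)))
s=r.sense();print(s['time'],s['tool_pos'],s['tcp_rot'])
E
cat > mv.py <<'E'
# work out shift/turn in tool axes: python3 mv.py x y z yaw(world target mm,deg)
import sys;from h import *
from scipy.spatial.transform import Rotation as R
x,y,z,yaw=map(float,sys.argv[1:5]);s=r.sense()
A=R.from_euler('xyz',s['tcp_rot'],degrees=True);B=R.from_euler('xyz',[180,0,yaw],degrees=True)
print('t',s['time'],'shift m',(A.inv().apply(np.array([x,y,z])-s['tool_pos'])/1000).round(4),'turn',(A.inv()*B).as_rotvec().round(4),s['joint_pos'].round(1))
E
python3 mv.py 516.3 -294.8 100 7.16
```

```text
top 103 [ 516.4 -295.6   34.4] ((516.9118041992188, -295.3840026855469), 15.028223037719727)
top 117 [ 516.9 -295.7   34.2] ((517.2488403320312, -294.90472412109375), 15.44839096069336)
side 37 [ 515.2 -293.7   31. ] ((512.82373046875, -293.24176025390625), 16.07341957092285)
side 36 [ 514.8 -293.6   31.5] ((514.6182861328125, -294.4886169433594), 15.002058982849121)
2.4 [ 229.67849691 -554.28805426  201.67572837] [-1.79998135e+02 -2.52505285e-04  2.25048368e+01]
t 2.4 shift m [ 0.3641 -0.13    0.1017] turn [-0.     -0.      0.2678] [-72.4   7.5  85.3   0.   87.3  -4.9]
```

```bash
python3 -m crank '[[[0.04,-0.014,0.011,0,0,0.03],[0.09,-0.032,0.025,0,0,0.07],[0.14,-0.05,0.039,0,0,0.11],[0.19,-0.068,0.053,0,0,0.15],[0.24,-0.086,0.067,0,0,0.19],[0.29,-0.104,0.081,0,0,0.23],[0.335,-0.12,0.094,0,0,0.25],[0.364,-0.13,0.102,0,0,0.268],[0.364,-0.13,0.102,0,0,0.268],[0.364,-0.13,0.102,0,0,0.268]]]' 0 20; python3 mv.py 516.6 -295.5 8 7.16
```

```text
time: 3.65
tool_pos: [515.9, -295.4, 99.9]
tcp_rot: [180.0, 0.0, 7.2]
ft_force: [-0.4, 0.8, 0.4]
finger_gap: 85.3
t 3.65 shift m [0.0007 0.0002 0.0919] turn [0.0004 0.0002 0.0003] [-34.7  10.6  92.7  -0.   76.8  48.1]
```

```bash
python3 -m crank '[[[0.0007,0,0.03,0,0,0],[0.0007,0,0.06,0,0,0],[0.0007,0,0.08,0,0,0],[0.0007,0,0.09,0,0,0],[0.0007,0,0.092,0,0,0],[0.0007,0,0.092,0,0,0]]]' 0 20
python3 - <<'E'
from h import *
for c,b in(('top',(440,190,540,270)),('side',(340,80,440,170))):
    p,_=snap(c);x0,y0,x1,y1=b;cv2.imwrite(f'pics/{c}1c.png',cv2.resize(p[y0:y1,x0:x1],None,fx=5,fy=5,interpolation=2))
E
```

```text
time: 4.4
tool_pos: [517.2, -295.8, 8.8]
tcp_rot: [179.9, -0.0, 7.2]
ft_force: [0.8, -0.7, 0.7]
finger_gap: 85.7
```

View pics/side1c.png

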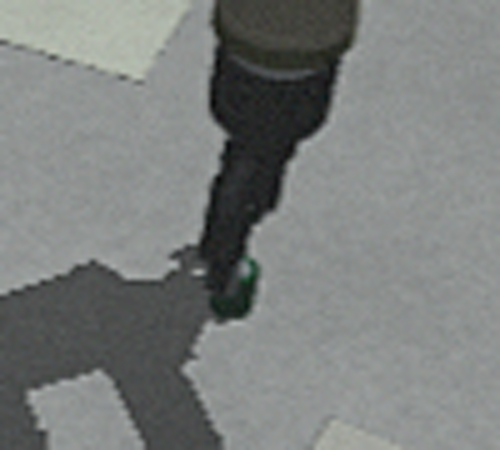

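The near finger stands in front of the puck at crop (235,285), so the fingers straddle it. Closing now.

```bash
python3 -m crank '[[[0,0,0,0,0,0],[0,0,0,0,0,0],[0,0,0,0,0,0],[0,0,0,0,0,0],[0,0,0,0,0,0],[0,0,0,0,0,0],[0,0,0,0,0,0],[0,0,0,0,0,0]]]' 1 20; python3 -c "
from bench import r
print(r.sense())"
```

```text
time: 5.5
tool_pos: [517.4, -295.8, 9.1]
tcp_rot: [179.9, -0.1, 7.2]
ft_force: [-0.4, 0.4, -0.3]
finger_gap: -0.1
{'time': 5.5, 'joint_pos': array([-3.46687832e+01,  1.65588742e+01,  9.59121415e+01, -2.87732364e-02,
        6.74197255e+01,  4.81597739e+01]), 'qd': array([-0.02493591,  0.06155206, -0.01719298,  0.00911501, -0.04133051,
       -0.00455205]), 'joint_efforts': array([-3.40358938e-04, -5.94383276e+01, -4.44462490e+01, -3.17499769e-03,
       -1.25316149e-02, -1.55540988e-05]), 'tool_pos': array([ 517.37961165, -295.80338619,    9.05197705]), 'tcp_rot': array([ 1.79907311e+02, -6.36606502e-02,  7.18251741e+00]), 'ft_force': array([-0.42489337,  0.37650933, -0.28445439]), 'wrist_torque': array([-0.00052445,  0.00800117, -0.0346136 ]), 'finger_gap': -0.09726950144666048}
```

The gap is 0, so the puck isn't in the fingers. I'll look before doing anything else.

Run:
```python
from h import *
for c,b in(('top',(430,180,550,270)),('side',(330,80,450,170))):
    p,_=snap(c);x0,y0,x1,y1=b;cv2.imwrite(f'pics/{c}2c.png',cv2.resize(p[y0:y1,x0:x1],None,fx=5,fy=5,interpolation=2))
    print(r.landmark_of('puck',c),r.look_for('puck',c))
```

```text
[{'pixel': [482.3, 230.7], 'conf': 0.61}] []
[{'pixel': [362.0, 208.5], 'conf': 0.64}, {'pixel': [387.5, 142.4], 'conf': 0.48}] [{'extent': [381.2, 133.9, 392.4, 144.8], 'conf': 0.65}]
```

View pics/side2c.png

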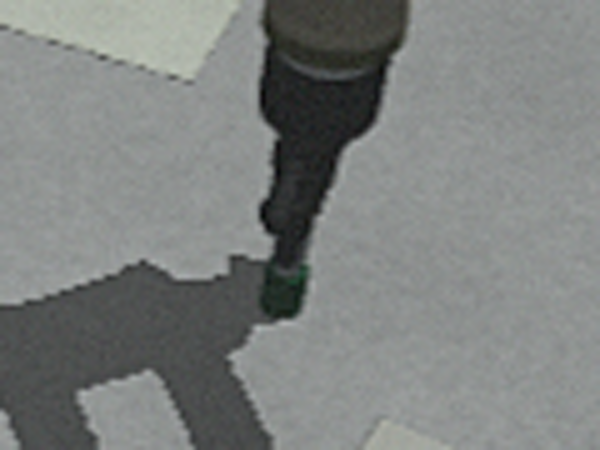

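View pics/top2c.png

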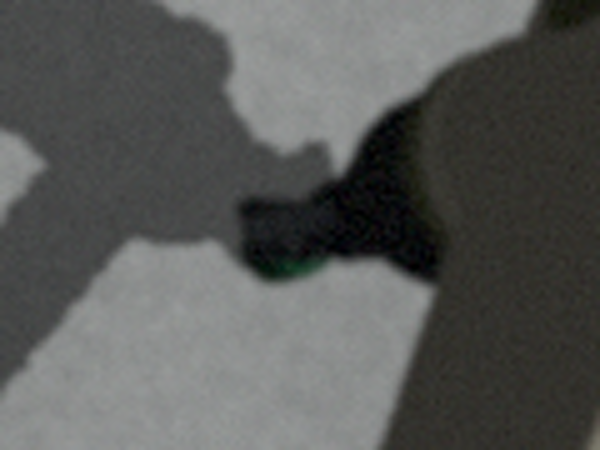

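View pics/top1c.png

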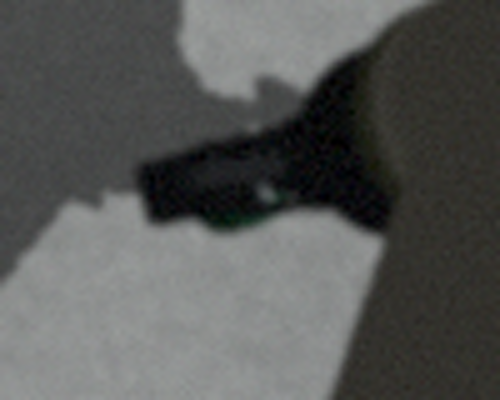

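The puck appears not to have moved. It sits at side full-frame (387,139), with the shut fingers overlapping its far side and top. I'll use depth to find where the fingertips really are.

Run:
```python
from m import *
for c,b in(('side',(370,90,410,150)),('top',(465,200,540,250))):
    p,d=r.snapshot(c);x0,y0,x1,y1=b
    cv2.imwrite(f'pics/{c}3d.png',cv2.resize(p[y0:y1,x0:x1],None,fx=10,fy=10,interpolation=0))
    k=r.get_calibration(c)
    Q=cloud(c,b,d);im=p[y0:y1,x0:x1].reshape(-1,3)[d[y0:y1,x0:x1].ravel()>0].astype(int)
    g=(im[:,1]-im[:,2]>8)&(im[:,1]-im[:,0]>4)&(Q[:,2]>3)
    print(c,'green',g.sum(),Q[g].mean(0).round(1),Q[g].min(0).round(),Q[g].max(0).round())
    for lo in range(0,110,8):
        m=(Q[:,2]>=max(lo,4))&(Q[:,2]<lo+8)
        if m.sum():print(lo,m.sum(),np.percentile(Q[m],[5,50,95],axis=0).round(0)[:,:2].tolist(),im[m].mean(0).round())
```

```text
side green 53 [ 511.3 -285.2   31.7] [ 488. -307.    3.] [ 529. -256.  230.]
0 5 [[503.0, -288.0], [512.0, -279.0], [521.0, -279.0]] [33. 39. 29.]
8 17 [[500.0, -295.0], [510.0, -284.0], [523.0, -281.0]] [47. 52. 43.]
16 15 [[500.0, -290.0], [511.0, -283.0], [525.0, -279.0]] [40. 47. 37.]
24 30 [[501.0, -301.0], [511.0, -288.0], [527.0, -280.0]] [53. 61. 47.]
32 10 [[505.0, -290.0], [515.0, -287.0], [522.0, -279.0]] [56. 61. 50.]
40 9 [[504.0, -289.0], [513.0, -287.0], [523.0, -282.0]] [50. 52. 46.]
48 14 [[503.0, -292.0], [510.0, -283.0], [522.0, -280.0]] [55. 55. 52.]
56 15 [[505.0, -295.0], [513.0, -283.0], [524.0, -281.0]] [51. 51. 49.]
64 1 [[505.0, -299.0], [505.0, -299.0], [505.0, -299.0]] [111. 112. 105.]
72 2 [[503.0, -300.0], [504.0, -294.0], [504.0, -288.0]] [105. 104. 103.]
80 10 [[499.0, -293.0], [503.0, -267.0], [519.0, -262.0]] [56. 57. 54.]
88 7 [[499.0, -284.0], [506.0, -269.0], [518.0, -259.0]] [38. 39. 38.]
96 22 [[498.0, -305.0], [505.0, -279.0], [527.0, -250.0]] [48. 47. 46.]
104 16 [[497.0, -301.0], [501.0, -278.0], [528.0, -243.0]] [60. 60. 58.]
top green 60 [ 
[... 220 characters left out ...]
-297.0], [505.0, -288.0], [507.0, -285.0]] [33. 43. 29.]
24 7 [[502.0, -301.0], [504.0, -292.0], [507.0, -286.0]] [48. 56. 40.]
32 18 [[503.0, -304.0], [505.0, -296.0], [507.0, -287.0]] [56. 69. 45.]
48 1 [[506.0, -293.0], [506.0, -293.0], [506.0, -293.0]] [41. 53. 22.]
56 4 [[506.0, -297.0], [507.0, -292.0], [508.0, -291.0]] [42. 44. 38.]
72 2 [[504.0, -286.0], [506.0, -285.0], [508.0, -284.0]] [35. 34. 30.]
80 4 [[502.0, -287.0], [504.0, -283.0], [507.0, -270.0]] [34. 38. 29.]
88 17 [[501.0, -283.0], [507.0, -272.0], [523.0, -261.0]] [21. 24. 16.]
96 14 [[501.0, -283.0], [506.0, -273.0], [523.0, -268.0]] [27. 26. 23.]
104 14 [[499.0, -282.0], [503.0, -266.0], [522.0, -259.0]] [26. 26. 24.]
```

View pics/side3d.png

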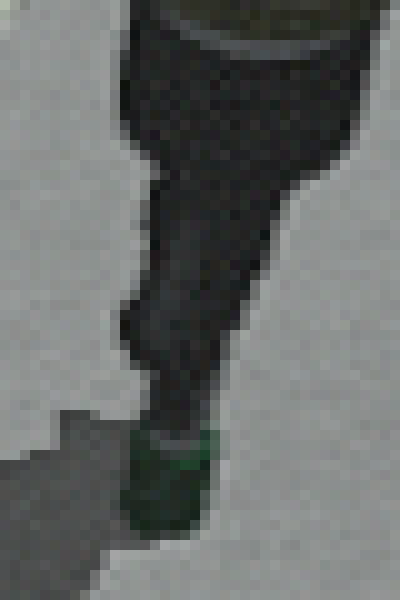

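View pics/top3d.png

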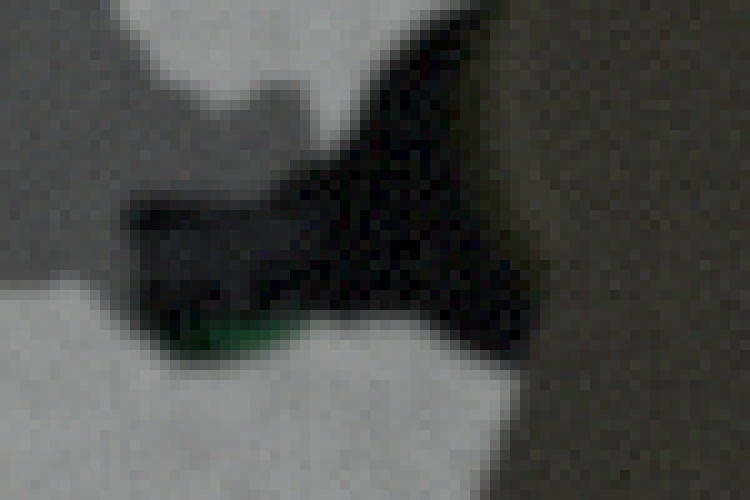

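The shut fingers appear to end on top of the puck, although the TCP reads z≈9. I'll lift straight up and compare the fingertip with the reported pose.

```bash
python3 -m crank '[[[0,0,-0.02,0,0,0],[0,0,-0.05,0,0,0],[0,0,-0.08,0,0,0],[0,0,-0.09,0,0,0],[0,0,-0.09,0,0,0],[0,0,-0.09,0,0,0]]]'
python3 - <<'E'
from m import *
for c,b in(('side',(360,70,430,150)),('top',(465,190,540,250))):
    p,d=snap(c);x0,y0,x1,y1=b
    cv2.imwrite(f'pics/{c}4d.png',cv2.resize(p[y0:y1,x0:x1],None,fx=7,fy=7,interpolation=0))
    Q=cloud(c,b,d)
    for lo in range(8,180,8):
        m=(Q[:,2]>=lo)&(Q[:,2]<lo+8)
        if m.sum():print(c,lo,m.sum(),np.percentile(Q[m],[5,50,95],axis=0).round(0)[:,:2].tolist())
E
```

```text
time: 6.65
tool_pos: [516.5, -295.1, 97.7]
tcp_rot: [180.0, 0.0, 7.2]
ft_force: [-0.3, -0.1, 0.4]
finger_gap: -0.0
side 8 14 [[501.0, -290.0], [513.0, -282.0], [523.0, -277.0]]
side 16 17 [[500.0, -291.0], [508.0, -283.0], [524.0, -279.0]]
side 24 40 [[502.0, -307.0], [513.0, -290.0], [526.0, -278.0]]
side 32 15 [[501.0, -302.0], [513.0, -296.0], [524.0, -282.0]]
side 120 5 [[505.0, -290.0], [510.0, -289.0], [520.0, -287.0]]
side 128 10 [[503.0, -291.0], [511.0, -285.0], [524.0, -282.0]]
side 136 17 [[504.0, -293.0], [510.0, -282.0], [520.0, -278.0]]
side 144 15 [[504.0, -294.0], [511.0, -286.0], [524.0, -280.0]]
side 152 7 [[504.0, -290.0], [514.0, -284.0], [517.0, -278.0]]
side 160 2 [[503.0, -304.0], [503.0, -296.0], [504.0, -288.0]]
side 168 15 [[499.0, -310.0], [503.0, -274.0], [516.0, -261.0]]
side 176 12 [[498.0, -284.0], [503.0, -263.0], [519.0, -254.0]]
top 8 19 [[502.0, -291.0], [513.0, -283.0], [527.0, -281.0]]
top 16 21 [[502.0, -293.0], [512.0, -284.0], [527.0, -281.0]]
top 24 27 [[502.0, -304.0], [515.0, -286.0], [527.0, -281.0]]
top 32 135 [[505.0, -307.0], [516.0, -295.0], [528.0, -283.0]]
top 128 3 [[505.0, -302.0], [505.0, -293.0], [506.0, -290.0]]
top 136 2 [[505.0, -298.0], [505.0, -297.0], [505.0, -296.0]]
top 144 2 [[505.0, -291.0], [505.0, -291.0], [505.0, -290.0]]
top 152 2 [[506.0, -290.0], [507.0, -290.0], [508.0, -289.0]]
top 160 1 [[508.0, -283.0], [508.0, -283.0], [508.0, -283.0]]
top 168 6 [[503.0, -288.0], [505.0, -284.0], [521.0, -280.0]]
top 176 23 [[500.0, -282.0], [506.0, -278.0], [511.0, -266.0]]
```

View pics/side4d.png

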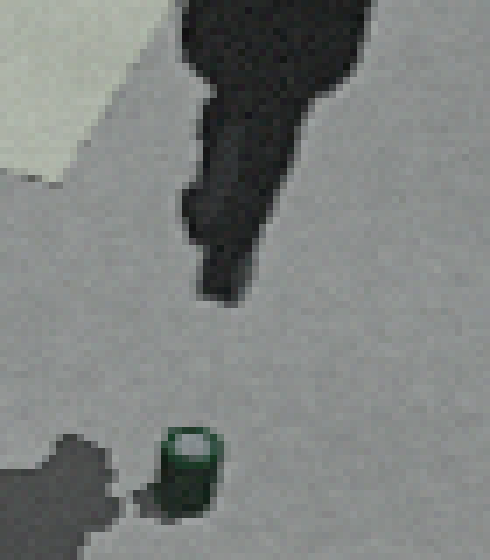

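View pics/top4d.png

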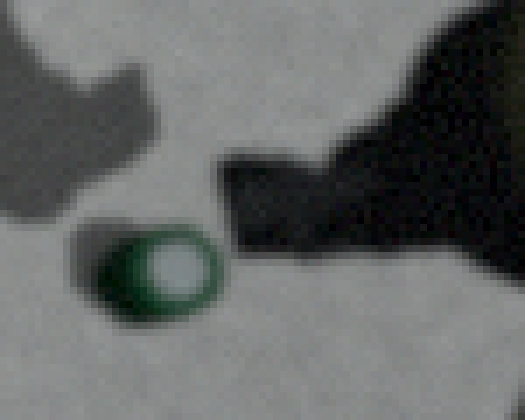

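The fingertip shows at z≈124 while the TCP reads 97.7, so there is an offset of about 26 mm along the tool. Puck unmoved. I'll measure it precisely, both shut and open.

```bash
cat > tip.py <<'E'
from m import *
for c,b in(('side',(330,0,470,128)),('top',(455,150,640,255))):
    Z=[]
    for i in range(3):
        Q=cloud(c,b,r.snapshot(c)[1]);F=Q[(Q[:,2]>50)&(abs(Q[:,0]-516)<70)&(abs(Q[:,1]+295)<75)]
        Z.append(np.sort(F[:,2])[:6].round(1))
    print(c,Z)
    if c=='side':
        for lo in range(112,260,8):
            m=(F[:,2]>=lo)&(F[:,2]<lo+8)
            if m.sum():print(lo,m.sum(),F[m].min(0).round()[:2],F[m].max(0).round()[:2])
s=r.sense();print(s['tool_pos'],s['joint_pos'],s['finger_gap'])
E
python3 tip.py;  python3 -m crank '[[[0,0,0,0,0,0],[0,0,0,0,0,0],[0,0,0,0,0,0],[0,0,0,0,0,0],[0,0,0,0,0,0],[0,0,0,0,0,0]]]' 0 20; python3 tip.py|grep -v '^[12]'
```

```text
side [array([125.5, 125.7, 127.5, 128. , 128.1, 129.4]), array([123.8, 124.2, 124.8, 125. , 126. , 127.2]), array([124.4, 125.4, 126.5, 126.6, 127.7, 128.5])]
120 5 [ 507. -290.] [ 525. -286.]
128 7 [ 503. -294.] [ 526. -281.]
136 20 [ 503. -303.] [ 522. -278.]
144 15 [ 503. -293.] [ 524. -279.]
152 9 [ 503. -292.] [ 523. -280.]
160 3 [ 502. -307.] [ 508. -278.]
168 14 [ 500. -322.] [ 522. -260.]
176 10 [ 499. -283.] [ 520. -253.]
184 11 [ 498. -282.] [ 513. -250.]
192 30 [ 496. -309.] [ 529. -243.]
200 22 [ 496. -309.] [ 528. -235.]
208 40 [ 496. -281.] [ 530. -231.]
216 45 [ 493. -309.] [ 530. -232.]
224 46 [ 494. -306.] [ 532. -243.]
232 29 [ 496. -281.] [ 519. -252.]
240 20 [ 500. -274.] [ 521. -254.]
248 32 [ 480. -283.] [ 532. -254.]
256 67 [ 477. -298.] [ 546. -254.]
top [array([133.9, 137.6, 141.7, 146.8, 153.9, 161.8]), array([138. , 141.4, 143.7, 155.3, 155.5, 158.9]), array([135.8, 144. , 152.2, 152.9, 155.2, 168.2])]
[ 517.14022055 -295.57119473   98.72208924] [-3.46623085e+01  1.07188740e+01  9.26227390e+01 -2.91461295e-02
  7.65768815e+01  4.81588136e+01] 0.22049443905383273
time: 7.8
tool_pos: [517.1, -295.6, 98.7]
tcp_rot: [179.9, -0.0, 7.2]
ft_force: [-1.0, 0.1, -0.3]
finger_gap: 85.2
side [array([139.4, 139.5, 141.4, 142.3, 142.9, 143.8]), array([139.5, 140.9, 141.4, 141.8, 144.1, 144.2]), array([137.1, 138.3, 139.9, 141.2, 142.9, 143.4])]
top [array([148. , 158.5, 159.1, 162.4, 186.3, 186.7]), array([147.7, 156.3, 156.5, 164.2, 186.6, 187.9]), array([146.5, 159. , 160.1, 161.7, 186.6, 188.3])]
[ 517.12885163 -295.5737959    98.69224683] [-3.46631139e+01  1.07209413e+01  9.26236607e+01 -2.91856615e-02
  7.65756190e+01  4.81609963e+01] 85.19545299816488
```

The real fingertips stand about 27 mm higher than the reported TCP, both shut (about 126 against 98.7) and open (13 mm further back, as specified). So I go down to a reported z≈-20, which puts the real tip at about 7, in steps while watching force.

```bash
python3 -m crank '[[[-0.0005,0,0.03,0,0,0],[-0.0005,0,0.06,0,0,0],[-0.0005,0,0.08,0,0,0],[-0.0005,0,0.095,0,0,0],[-0.0005,0,0.1,0,0,0],[-0.0005,0,0.1,0,0,0]]]' 0 20;  python3 -m crank '[[[0,0,0.005,0,0,0],[0,0,0.01,0,0,0],[0,0,0.014,0,0,0],[0,0,0.018,0,0,0],[0,0,0.018,0,0,0]]]' 0 20; python3 -m crank '[[[0,0,0,0,0,0],[0,0,0,0,0,0],[0,0,0,0,0,0],[0,0,0,0,0,0],[0,0,0,0,0,0],[0,0,0,0,0,0],[0,0,0,0,0,0],[0,0,0,0,0,0]]]' 1 20
```

```text
time: 8.85
tool_pos: [517.0, -295.9, -1.0]
tcp_rot: [179.9, -0.1, 7.2]
ft_force: [-0.2, 0.1, 0.1]
finger_gap: 85.3
time: 9.48
tool_pos: [516.6, -295.7, -19.6]
tcp_rot: [180.0, -0.0, 7.2]
ft_force: [-0.2, 0.6, -0.0]
finger_gap: 85.2
time: 10.48
tool_pos: [516.8, -295.9, -19.3]
tcp_rot: [179.9, -0.0, 7.2]
ft_force: [0.5, 0.4, 2.8]
finger_gap: 29.5
```

Gripped, with a 29.5 mm gap. Lifting and checking.

```bash
python3 -m crank '[[[0,0,-0.01,0,0,0],[0,0,-0.03,0,0,0],[0,0,-0.06,0,0,0],[0,0,-0.085,0,0,0],[0,0,-0.1,0,0,0],[0,0,-0.1,0,0,0],[0,0,-0.1,0,0,0]]]'
python3 - <<'E'
from m import *
for c,b in(('side',(350,60,440,150)),('top',(465,180,560,250))):
    p,d=snap(c);x0,y0,x1,y1=b
    cv2.imwrite(f'pics/{c}5d.png',cv2.resize(p[y0:y1,x0:x1],None,fx=6,fy=6,interpolation=0))
    Q=cloud(c,b,d)
    im=p[y0:y1,x0:x1].reshape(-1,3)[d[y0:y1,x0:x1].ravel()>0].astype(int)
    g=(im[:,1]-im[:,2]>8)&(im[:,1]-im[:,0]>4)&(Q[:,2]>50)&(Q[:,2]<160)
    print(c,g.sum(),Q[g].min(0).round(),np.median(Q[g],0).round(),Q[g].max(0).round())
E
python3 mv.py 559 44.9 82.5 7.16
```

```text
time: 11.35
tool_pos: [516.2, -295.3, 79.7]
tcp_rot: [180.0, 0.0, 7.2]
ft_force: [0.8, 0.2, -0.7]
finger_gap: 29.2
side 23 [ 498. -303.   97.] [ 501. -286.  116.] [ 520. -265.  154.]
top 13 [ 500. -293.  103.] [ 502. -289.  120.] [ 503. -274.  155.]
t 11.45 shift m [ 0.0853 -0.3319 -0.0033] turn [-0.0005  0.0012  0.0004] [-34.7  11.8  93.6  -0.   74.7  48.1]
```

View pics/side5d.png

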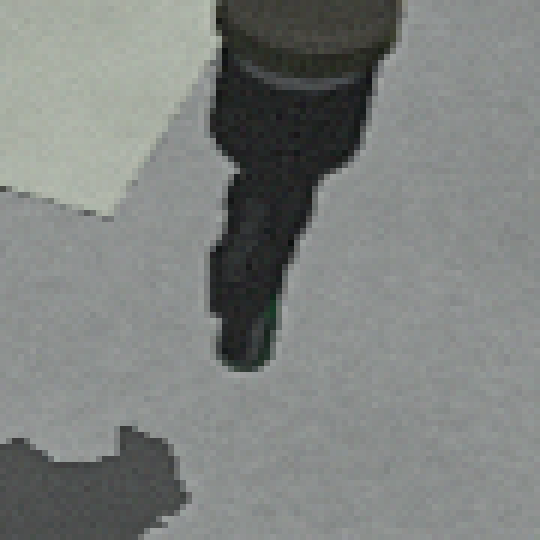

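The puck is held (crop (255,340)), with its underside at about 99 mm as expected. Transporting above the pocket.

```bash
python3 -m crank '[[[0.008,-0.03,0,0,0,0],[0.018,-0.07,0,0,0,0],[0.03,-0.115,0,0,0,0],[0.041,-0.16,0,0,0,0],[0.053,-0.205,0,0,0,0],[0.064,-0.25,0,0,0,0],[0.075,-0.29,0,0,0,0],[0.082,-0.32,0,0,0,0],[0.0853,-0.332,0,0,0,0],[0.0853,-0.332,0,0,0,0]]]'; python3 -m crank '[[[0,0,0,0,0,0],[0,0,0,0,0,0]]]'; for i in 1 2 3; do python3 mv.py 559 44.9 42.5 7.16; python3 -c "
from bench import r
r.snapshot('top')"; done
```

```text
time: 12.7
tool_pos: [558.6, 45.1, 78.6]
tcp_rot: [-180.0, 0.1, 7.3]
ft_force: [0.2, 0.3, -0.7]
finger_gap: 29.0
time: 12.95
tool_pos: [558.4, 44.0, 78.4]
tcp_rot: [-180.0, 0.2, 7.2]
ft_force: [0.5, 0.1, -0.3]
finger_gap: 29.5
t 12.95 shift m [ 0.0008 -0.0008  0.0359] turn [-0.0001  0.0028  0.0002] [-0.7  6.8 99.2 -0.  74.2 82.1]
t 13.0 shift m [ 0.0007 -0.0007  0.036 ] turn [-0.0002  0.0026  0.0003] [-0.7  6.8 99.2 -0.  74.2 82.1]
t 13.05 shift m [ 0.0006 -0.0005  0.036 ] turn [-0.0002  0.0024  0.0004] [-0.7  6.8 99.2 -0.  74.2 82.1]
```

```bash
python3 -m crank '[[[0.0007,-0.0006,0.012,0,0.002,0],[0.0007,-0.0006,0.03,0,0.002,0],[0.0007,-0.0006,0.043,0,0.002,0],[0.0007,-0.0006,0.048,0,0.002,0],[0.0007,-0.0006,0.048,0,0.002,0],[0.0007,-0.0006,0.048,0,0.002,0],[0.0007,-0.0006,0.048,0,0.002,0]]]'
python3 - <<'E'
from m import *
for c,b in(('side',(290,140,390,240)),('top',(290,170,390,270))):
    p,d=snap(c);x0,y0,x1,y1=b
    cv2.imwrite(f'pics/{c}6d.png',cv2.resize(p[y0:y1,x0:x1],None,fx=6,fy=6,interpolation=0))
E
python3 mv.py 559 44.9 2.5 7.16
```

```text
time: 13.98
tool_pos: [559.7, 45.1, 31.3]
tcp_rot: [-180.0, -0.1, 7.2]
ft_force: [0.8, -0.3, 0.0]
finger_gap: 29.1
t 14.075 shift m [-0.0006  0.0002  0.0286] turn [-0.0001 -0.0006  0.0006] [ -0.6  10.  101.    0.   68.9  82.2]
```

View pics/side6d.png

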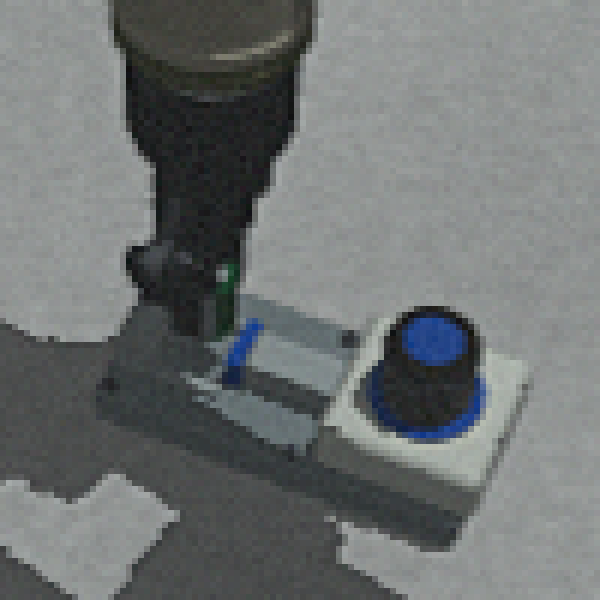

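View pics/top6d.png

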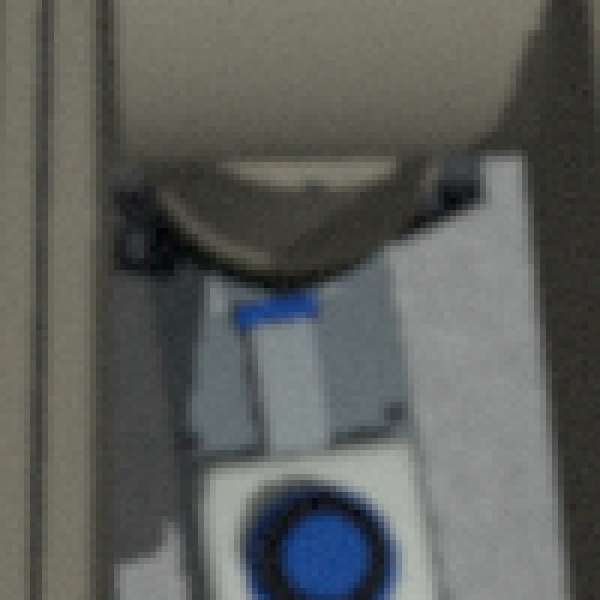

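The puck hangs just above the pocket, between the anvil and the blue jaw (side crop (242,350)). Stepping down and watching force.

```bash
python3 -m crank '[[[-0.0003,0,0.005,0,0,0],[-0.0003,0,0.01,0,0,0],[-0.0003,0,0.012,0,0,0],[-0.0003,0,0.012,0,0,0]]]';python3 mv.py 559 44.9 2.5 7.16; python3 -m crank '[[[0,0,0.003,0,0,0],[0,0,0.006,0,0,0],[0,0,0.006,0,0,0]]]';python3 mv.py 559 44.9 2.5 7.16; python3 -c "
from bench import r
print(r.sense()['ft_force'],r.sense()['wrist_torque'])"
```

```text
time: 14.58
tool_pos: [559.0, 45.1, 18.8]
tcp_rot: [-180.0, -0.0, 7.2]
ft_force: [-0.3, 0.3, -0.6]
finger_gap: 29.2
t 14.575 shift m [-0.      0.0002  0.0163] turn [-0.0002 -0.      0.0006] [ -0.6  10.9 101.4   0.   67.7  82.2]
time: 14.95
tool_pos: [558.9, 45.1, 12.5]
tcp_rot: [-180.0, 0.0, 7.2]
ft_force: [-0.2, 0.1, -1.3]
finger_gap: 29.2
t 14.95 shift m [0.0001 0.0002 0.01  ] turn [-0.0002  0.0001  0.0006] [ -0.6  11.4 101.6   0.   67.   82.2]
[-0.19118386  0.0781552  -1.27942286] [-0.0063279  -0.14604121 -0.0162191 ]
```

```bash
python3 -m crank '[[[0,0,0.003,0,0,0],[0,0,0.006,0,0,0],[0,0,0.006,0,0,0]]]'; python3 -m crank '[[[0,0,0.001,0,0,0],[0,0,0.002,0,0,0],[0,0,0.002,0,0,0]]]'; python3 -c "
from bench import r
print(r.sense()['ft_force'],r.sense()['wrist_torque'])"; python3 -m crank '[[[0,0,0.001,0,0,0],[0,0,0.001,0,0,0]]]'
```

```text
time: 15.32
tool_pos: [558.9, 45.1, 6.2]
tcp_rot: [-180.0, 0.0, 7.2]
ft_force: [1.7, -0.7, -1.4]
finger_gap: 29.6
time: 15.7
tool_pos: [558.9, 45.1, 4.2]
tcp_rot: [-180.0, 0.0, 7.2]
ft_force: [1.0, -0.0, -1.6]
finger_gap: 29.4
[ 1.00292356 -0.01806947 -1.62655463] [ 0.02092876 -0.13459459 -0.02388945]
time: 15.95
tool_pos: [558.9, 45.1, 3.1]
tcp_rot: [-180.0, 0.0, 7.2]
ft_force: [1.4, 0.6, -1.1]
finger_gap: 29.1
```

```bash
python3 -m crank '[[[0,0,0.0007,0,0,0],[0,0,0.0007,0,0,0]]]'; python3 -m crank '[[[0,0,0.0007,0,0,0],[0,0,0.0007,0,0,0]]]'
```

```text
time: 16.2
tool_pos: [559.0, 45.1, 2.7]
tcp_rot: [-180.0, 0.0, 7.2]
ft_force: [-1.0, -0.2, 3.0]
finger_gap: 29.4
time: 16.45
tool_pos: [559.1, 45.2, 2.7]
tcp_rot: [-180.0, 0.0, 7.2]
ft_force: [-4.8, -0.8, 7.4]
finger_gap: 29.4
```

Floor contact at reported z≈2.7, as predicted. Releasing.

```bash
python3 -m crank '[[[0,0,0,0,0,0],[0,0,0,0,0,0],[0,0,0,0,0,0],[0,0,0,0,0,0],[0,0,0,0,0,0],[0,0,0,0,0,0]]]' 0 20;  python3 -m crank '[[[0,0,-0.01,0,0,0],[0,0,-0.04,0,0,0],[0,0,-0.08,0,0,0],[0,0,-0.12,0,0,0],[-0.03,0,-0.14,0,0,-0.1],[-0.07,0,-0.14,0,0,-0.25],[-0.112,0,-0.14,0,0,-0.4],[-0.112,0,-0.14,0,0,-0.58],[-0.112,0,-0.14,0,0,-0.75]]]'; python3 mv.py 446.8 30.8 140 -172.84
```

```text
time: 17.2
tool_pos: [559.0, 45.1, 2.7]
tcp_rot: [-180.0, 0.0, 7.2]
ft_force: [0.0, 1.4, -1.1]
finger_gap: 85.4
time: 18.32
tool_pos: [447.8, 31.0, 143.7]
tcp_rot: [179.9, -0.1, 50.5]
ft_force: [0.3, -0.2, -0.4]
finger_gap: 85.4
t 18.325 shift m [-0.0008 -0.0007  0.0037] turn [ 2.0000e-03  9.0000e-04 -2.3853e+00] [ -2.6 -14.8 112.7   0.   82.   36.9]
```

```bash
python3 -m crank '[[[0,0,0,0,0,-0.18],[0,0,0,0,0,-0.36],[0,0,0,0,0,-0.54],[0,0,0,0,0,-0.72],[0,0,0,0,0,-0.9],[0,0,0,0,0,-1.05]]]'; python3 -m crank '[[[0,0,0,0,0,-0.18],[0,0,0,0,0,-0.36],[0,0,0,0,0,-0.54],[0,0,0,0,0,-0.72],[0,0,0,0,0,-0.9],[0,0,0,0,0,-1],[0,0,0,0,0,-1]]]'
python3 - <<'E'
from m import *
for c,b in(('side',(290,140,390,240)),('top',(290,170,390,270))):
    p,d=snap(c);x0,y0,x1,y1=b
    cv2.imwrite(f'pics/{c}7d.png',cv2.resize(p[y0:y1,x0:x1],None,fx=6,fy=6,interpolation=0))
    Q=cloud(c,b,d);dd=np.hypot(Q[:,0]-559,Q[:,1]-45);F=Q[(dd<17)&(Q[:,2]>48)&(Q[:,2]<70)]
    if len(F):print(c,len(F),F.mean(0),F.max(0),F.min(0))
    K=Q[(np.hypot(Q[:,0]-446.8,Q[:,1]-31)<28)&(Q[:,2]>86)&(Q[:,2]<97)]
    if len(K):print('knob',len(K),cv2.minEnclosingCircle(K[:,:2].astype(np.float32)))
s=r.sense();print(s['tool_pos'],s['tcp_rot'],s['joint_pos'])
E
```

```text
time: 19.08
tool_pos: [448.0, 31.0, 144.6]
tcp_rot: [179.9, 0.1, 111.0]
ft_force: [0.8, -0.2, -0.6]
finger_gap: 85.5
time: 19.95
tool_pos: [448.2, 31.0, 145.3]
tcp_rot: [180.0, 0.2, 168.2]
ft_force: [-0.2, -0.1, 0.3]
finger_gap: 85.1
side 70 [556.88083269  47.22748171  52.85325388] [570.44977371  60.98766619  56.60985768] [543.6334691   33.18578445  48.63764309]
knob 166 ((445.4992370605469, 33.848934173583984), 23.220874786376953)
[448.1343159   30.98753761 145.04396057] [179.95925615   0.18434291 168.11649696] [-2.59842083e+00 -1.49411149e+01  1.12650330e+02  1.05671435e-02
  8.21022835e+01 -8.07164181e+01]
```

View pics/side7d.png

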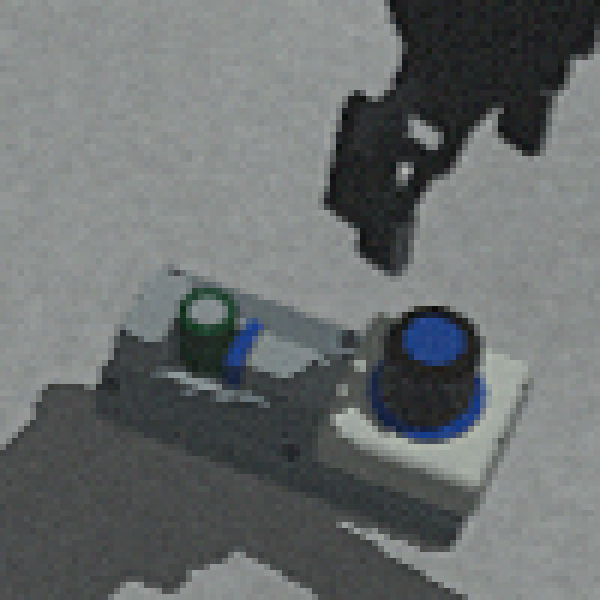

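View pics/top7d.png

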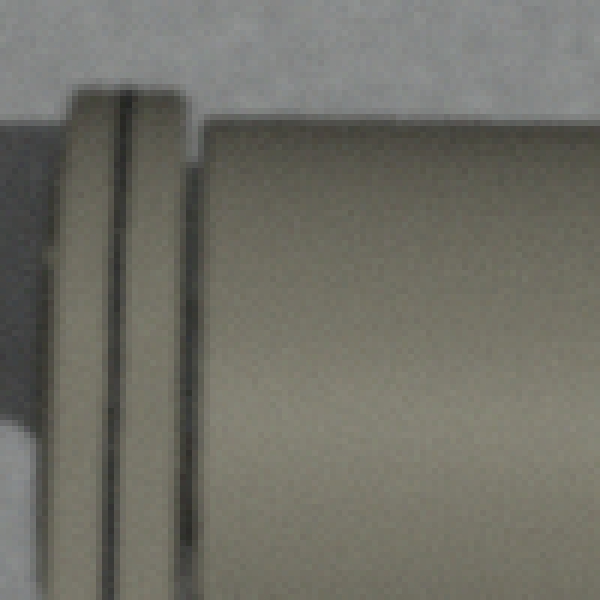

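The puck stands upright in the pocket at side crop (207,335), beside the blue jaw. Its top is at 55.7 mm after the side camera's bias, against 56 expected. Next, descend on the knob.

```bash
python3 mv.py 446.8 30.8 31 168.2
```

```text
t 20.05 shift m [ 0.0016 -0.0005  0.114 ] turn [ 0.0007  0.0032 -0.0015] [ -2.6 -14.9 112.7   0.   82.1 -80.7]
```

```bash
python3 -m crank '[[[0.0015,-0.0005,0.02,0,0.003,0],[0.0015,-0.0005,0.05,0,0.003,0],[0.0015,-0.0005,0.08,0,0.003,0],[0.0015,-0.0005,0.1,0,0.003,0],[0.0015,-0.0005,0.112,0,0.003,0],[0.0015,-0.0005,0.114,0,0.003,0],[0.0015,-0.0005,0.114,0,0.003,0],[0.0015,-0.0005,0.114,0,0.003,0]]]' 0 25
python3 - <<'E'
from m import *
p,d=snap('side');cv2.imwrite('pics/side8d.png',cv2.resize(p[140:240,310:410],None,fx=6,fy=6,interpolation=0))
E
python3 mv.py 446.8 30.8 31 168.2
```

```text
time: 21.05
tool_pos: [447.8, 30.8, 32.0]
tcp_rot: [179.9, 0.1, 168.1]
ft_force: [0.4, -0.1, -0.2]
finger_gap: 85.6
t 21.1 shift m [ 0.0009 -0.0002  0.0009] turn [ 0.001   0.0019 -0.0015] [ -2.7  -7.6 118.8   0.   68.7 -80.8]
```

View pics/side8d.png

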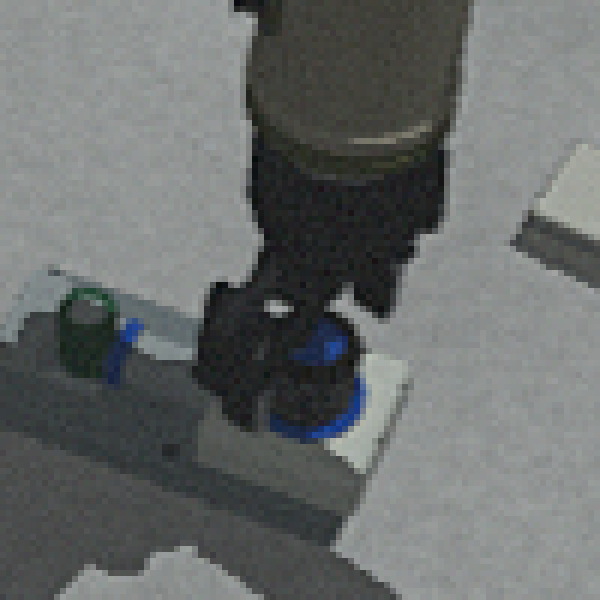

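The fingers straddle the knob at (315,370). Close gently and read the side load.

```bash
python3 -m crank '[[[0.0007,0,0.001,0,0,0],[0.0007,0,0.001,0,0,0],[0.0007,0,0.001,0,0,0],[0.0007,0,0.001,0,0,0],[0.0007,0,0.001,0,0,0],[0.0007,0,0.001,0,0,0],[0.0007,0,0.001,0,0,0]]]' 1 25
cat > st.py <<'E'
from bench import r
import numpy as np
s=r.sense();a=np.radians(s['tcp_rot'][2]);f=s['ft_force']
print('t%.2f yaw %.2f Mz %.3f'%(s['time'],s['tcp_rot'][2],s['wrist_torque'][2]),'F',f.round(1),'Fx_tool %.1f Fy_tool %.1f'%(f[0]*np.cos(a)+f[1]*np.sin(a),f[0]*np.sin(a)-f[1]*np.cos(a)),'pos',s['tool_pos'].round(1),'gap %.1f'%s['finger_gap'],'j6 %.2f'%s['joint_pos'][5],'M',s['wrist_torque'].round(2))
E
python3 st.py
```

```text
time: 21.98
tool_pos: [447.3, 31.1, 31.3]
tcp_rot: [179.9, 0.1, 168.1]
ft_force: [-1.6, 1.7, 5.3]
finger_gap: 44.0
t21.98 yaw 168.11 Mz 0.029 F [-1.6  1.7  5.3] Fx_tool 2.0 Fy_tool 1.3 pos [447.3  31.1  31.3] gap 44.0 j6 -80.76 M [0.32 0.3  0.03]
```

```bash
python3 -m crank '[[[0,0,0,0,0,0.05],[0,0,0,0,0,0.05]]]' 1 28 >/dev/null; python3 st.py; python3 -m crank '[[[0,0,0,0,0,0.05],[0,0,0,0,0,0.05]]]'>/dev/null; python3 st.py; python3 -m crank '[[[0,0,0,0,0,0.05],[0,0,0,0,0,0.05]]]'>/dev/null; python3 st.py;python3 -m crank '[[[0,0,0,0,0,0.05],[0,0,0,0,0,0.05]]]'>/dev/null; python3 st.py
```

```text
t22.23 yaw 165.26 Mz -0.022 F [-0.5  2.   4. ] Fx_tool 1.0 Fy_tool 1.8 pos [447.2  31.1  31.3] gap 43.7 j6 -77.91 M [ 0.23  0.22 -0.02]
t22.48 yaw 162.47 Mz 0.042 F [-0.8  0.6  3.3] Fx_tool 0.9 Fy_tool 0.3 pos [447.3  31.1  31.3] gap 43.3 j6 -75.11 M [0.17 0.19 0.04]
t22.73 yaw 159.70 Mz -0.079 F [-2.3  0.9  2.8] Fx_tool 2.5 Fy_tool 0.0 pos [447.2  31.2  31.3] gap 43.6 j6 -72.34 M [ 0.15  0.23 -0.08]
t22.98 yaw 156.94 Mz 0.026 F [-1.2  1.7  3.4] Fx_tool 1.8 Fy_tool 1.1 pos [447.3  31.1  31.3] gap 43.3 j6 -69.59 M [0.2  0.24 0.03]
```

```bash
C='python3 -m crank'; for i in 1; do python3 -m crank '[[[0,0,0,0,0,0.05],[0,0,0,0,0,0.05]]]' >/dev/null; python3 st.py; python3 -m crank '[[[0,0,0,0,0,0.05],[0,0,0,0,0,0.05]]]'>/dev/null; python3 st.py; python3 -m crank '[[[0,0,0,0,0,0.05],[0,0,0,0,0,0.05]]]'>/dev/null; python3 st.py;python3 -m crank '[[[0,0,0,0,0,0.05],[0,0,0,0,0,0.05]]]'>/dev/null; python3 st.py; python3 -m crank '[[[0,0,0,0,0,0.05],[0,0,0,0,0,0.05]]]'>/dev/null; python3 st.py;python3 -m crank '[[[0,0,0,0,0,0.05],[0,0,0,0,0,0.05]]]'>/dev/null; python3 st.py; done
```

```text
t23.23 yaw 154.19 Mz -0.008 F [-2.3  0.9  3.1] Fx_tool 2.4 Fy_tool -0.2 pos [447.3  31.1  31.3] gap 43.1 j6 -66.84 M [ 0.17  0.18 -0.01]
t23.48 yaw 151.45 Mz -0.069 F [-1.1  1.4  3.4] Fx_tool 1.6 Fy_tool 0.7 pos [447.3  31.1  31.3] gap 43.0 j6 -64.10 M [ 0.24  0.21 -0.07]
t23.73 yaw 148.71 Mz -0.038 F [-0.8  1.6  3.5] Fx_tool 1.5 Fy_tool 1.0 pos [447.3  31.2  31.3] gap 43.4 j6 -61.36 M [ 0.2   0.26 -0.04]
t23.98 yaw 145.96 Mz -0.027 F [-0.7  1.   2.7] Fx_tool 1.2 Fy_tool 0.4 pos [447.3  31.1  31.3] gap 43.1 j6 -58.61 M [ 0.22  0.2  -0.03]
t24.23 yaw 143.22 Mz -0.055 F [-1.2  0.9  3. ] Fx_tool 1.5 Fy_tool 0.0 pos [447.3  31.2  31.3] gap 43.2 j6 -55.87 M [ 0.19  0.19 -0.05]
t24.48 yaw 140.48 Mz -0.004 F [-0.4  1.4  3.6] Fx_tool 1.2 Fy_tool 0.9 pos [447.3  31.1  31.3] gap 43.3 j6 -53.14 M [ 0.21  0.16 -0.  ]
```

```bash
python3 -m crank '[[[0,0,0,0,0,0.05],[0,0,0,0,0,0.05]]]' >/dev/null; python3 st.py; python3 -m crank '[[[0,0,0,0,0,0.05],[0,0,0,0,0,0.05]]]'>/dev/null; python3 st.py; python3 -m crank '[[[0,0,0,0,0,0.05],[0,0,0,0,0,0.05]]]'>/dev/null; python3 st.py;python3 -m crank '[[[0,0,0,0,0,0.05],[0,0,0,0,0,0.05]]]'>/dev/null; python3 st.py; python3 -m crank '[[[0,0,0,0,0,0.05],[0,0,0,0,0,0.05]]]'>/dev/null; python3 st.py;python3 -m crank '[[[0,0,0,0,0,0.05],[0,0,0,0,0,0.05]]]'>/dev/null; python3 st.py
```

```text
t24.73 yaw 137.75 Mz 0.113 F [-1.5  1.6  2.8] Fx_tool 2.2 Fy_tool 0.2 pos [447.3  31.2  31.3] gap 42.9 j6 -50.40 M [0.18 0.21 0.11]
t24.98 yaw 135.02 Mz 0.187 F [-1.   1.7  3.2] Fx_tool 1.9 Fy_tool 0.5 pos [447.3  31.2  31.3] gap 43.3 j6 -47.67 M [0.14 0.18 0.19]
t25.23 yaw 132.29 Mz 0.243 F [-2.   1.6  3.1] Fx_tool 2.6 Fy_tool -0.4 pos [447.3  31.2  31.3] gap 43.2 j6 -44.93 M [0.19 0.15 0.24]
t25.48 yaw 129.53 Mz 0.015 F [-1.3  1.6  2.8] Fx_tool 2.1 Fy_tool 0.1 pos [447.3  31.2  31.3] gap 43.1 j6 -42.18 M [0.26 0.13 0.02]
t25.73 yaw 126.79 Mz 0.029 F [-1.7  1.4  2.8] Fx_tool 2.2 Fy_tool -0.5 pos [447.3  31.2  31.3] gap 43.1 j6 -39.44 M [0.3  0.09 0.03]
t25.98 yaw 124.03 Mz -0.198 F [-0.8  1.7  2.1] Fx_tool 1.8 Fy_tool 0.3 pos [447.3  31.2  31.3] gap 43.2 j6 -36.69 M [ 0.29  0.08 -0.2 ]
```

First bump found: resistance starts at yaw≈139, its top is at about 128, and it now pulls forward. Continuing and logging the profile.

```bash
python3 -m crank '[[[0,0,0,0,0,0.05],[0,0,0,0,0,0.05]]]' >/dev/null; python3 st.py; python3 -m crank '[[[0,0,0,0,0,0.05],[0,0,0,0,0,0.05]]]'>/dev/null; python3 st.py; python3 -m crank '[[[0,0,0,0,0,0.05],[0,0,0,0,0,0.05]]]'>/dev/null; python3 st.py;python3 -m crank '[[[0,0,0,0,0,0.05],[0,0,0,0,0,0.05]]]'>/dev/null; python3 st.py; python3 -m crank '[[[0,0,0,0,0,0.05],[0,0,0,0,0,0.05]]]'>/dev/null; python3 st.py;python3 -m crank '[[[0,0,0,0,0,0.05],[0,0,0,0,0,0.05]]]'>/dev/null; python3 st.py
```

```text
t26.23 yaw 121.30 Mz -0.007 F [-0.6  2.2  3.4] Fx_tool 2.2 Fy_tool 0.6 pos [447.3  31.2  31.3] gap 43.1 j6 -33.95 M [ 0.21  0.22 -0.01]
t26.48 yaw 118.57 Mz 0.225 F [-0.9  1.3  3.9] Fx_tool 1.6 Fy_tool -0.1 pos [447.3  31.2  31.3] gap 43.0 j6 -31.22 M [0.19 0.2  0.22]
t26.73 yaw 115.84 Mz 0.225 F [-1.7  1.8  2.1] Fx_tool 2.4 Fy_tool -0.7 pos [447.3  31.2  31.3] gap 43.3 j6 -28.49 M [0.2  0.16 0.23]
t26.98 yaw 113.09 Mz -0.007 F [-0.9  2.   2.5] Fx_tool 2.2 Fy_tool -0.1 pos [447.3  31.2  31.3] gap 43.2 j6 -25.74 M [ 0.26  0.04 -0.01]
t27.23 yaw 110.34 Mz 0.055 F [-1.1  1.5  3. ] Fx_tool 1.8 Fy_tool -0.5 pos [447.4  31.2  31.3] gap 43.1 j6 -23.00 M [0.22 0.13 0.05]
t27.48 yaw 107.58 Mz -0.403 F [-1.4  2.2  3.1] Fx_tool 2.6 Fy_tool -0.6 pos [447.4  31.2  31.3] gap 43.1 j6 -20.24 M [ 0.3   0.16 -0.4 ]
```

```bash
python3 -m crank '[[[0,0,0,0,0,0.05],[0,0,0,0,0,0.05]]]' >/dev/null; python3 st.py; python3 -m crank '[[[0,0,0,0,0,0.05],[0,0,0,0,0,0.05]]]'>/dev/null; python3 st.py; python3 -m crank '[[[0,0,0,0,0,0.05],[0,0,0,0,0,0.05]]]'>/dev/null; python3 st.py;python3 -m crank '[[[0,0,0,0,0,0.05],[0,0,0,0,0,0.05]]]'>/dev/null; python3 st.py; python3 -m crank '[[[0,0,0,0,0,0.05],[0,0,0,0,0,0.05]]]'>/dev/null; python3 st.py;python3 -m crank '[[[0,0,0,0,0,0.05],[0,0,0,0,0,0.05]]]'>/dev/null; python3 st.py; python3 -m crank '[[[0,0,0,0,0,0.05],[0,0,0,0,0,0.05]]]'>/dev/null; python3 st.py
```

```text
t27.73 yaw 104.84 Mz -0.172 F [-1.5  1.3  2.9] Fx_tool 1.6 Fy_tool -1.1 pos [447.3  31.2  31.3] gap 43.1 j6 -17.50 M [ 0.26  0.19 -0.17]
t27.98 yaw 102.11 Mz -0.063 F [-1.2  1.8  2.8] Fx_tool 2.0 Fy_tool -0.8 pos [447.3  31.2  31.3] gap 42.8 j6 -14.77 M [ 0.22  0.17 -0.06]
t28.23 yaw 99.38 Mz 0.095 F [-0.2  1.3  3.1] Fx_tool 1.4 Fy_tool 0.0 pos [447.3  31.2  31.3] gap 43.3 j6 -12.03 M [0.2  0.06 0.1 ]
t28.48 yaw 96.63 Mz 0.203 F [-1.1  2.   3.5] Fx_tool 2.1 Fy_tool -0.8 pos [447.4  31.2  31.3] gap 43.3 j6 -9.29 M [0.16 0.15 0.2 ]
t28.73 yaw 93.88 Mz 0.141 F [-0.6  2.2  2.2] Fx_tool 2.2 Fy_tool -0.5 pos [447.4  31.2  31.3] gap 43.3 j6 -6.55 M [0.19 0.   0.14]
t28.98 yaw 91.13 Mz -0.019 F [-0.9  2.3  2.8] Fx_tool 2.3 Fy_tool -0.8 pos [447.4  31.2  31.3] gap 43.3 j6 -3.80 M [ 0.27  0.12 -0.02]
t29.23 yaw 88.38 Mz -0.180 F [-0.7  2.1  2.3] Fx_tool 2.0 Fy_tool -0.7 pos [447.4  31.2  31.3] gap 43.3 j6 -1.05 M [ 0.27  0.12 -0.18]
```

```bash
python3 -m crank '[[[0,0,0,0,0,0.05],[0,0,0,0,0,0.05]]]' >/dev/null; python3 st.py; python3 -m crank '[[[0,0,0,0,0,0.05],[0,0,0,0,0,0.05]]]'>/dev/null; python3 st.py; python3 -m crank '[[[0,0,0,0,0,0.05],[0,0,0,0,0,0.05]]]'>/dev/null; python3 st.py;python3 -m crank '[[[0,0,0,0,0,0.05],[0,0,0,0,0,0.05]]]'>/dev/null; python3 st.py; python3 -m crank '[[[0,0,0,0,0,0.05],[0,0,0,0,0,0.05]]]'>/dev/null; python3 st.py
```

```text
t29.48 yaw 85.64 Mz -0.031 F [-0.8  3.2  3.5] Fx_tool 3.2 Fy_tool -1.0 pos [447.4  31.2  31.3] gap 43.0 j6 1.69 M [ 0.27  0.22 -0.03]
t29.73 yaw 82.92 Mz 0.124 F [-1.1  1.2  1.9] Fx_tool 1.0 Fy_tool -1.2 pos [447.4  31.2  31.3] gap 43.6 j6 4.42 M [0.19 0.11 0.12]
t29.98 yaw 80.19 Mz 0.258 F [-0.2  2.5  3. ] Fx_tool 2.4 Fy_tool -0.6 pos [447.4  31.2  31.3] gap 43.5 j6 7.15 M [0.18 0.03 0.26]
t30.23 yaw 77.43 Mz -0.075 F [0.1 2.4 2.5] Fx_tool 2.3 Fy_tool -0.4 pos [447.4  31.2  31.3] gap 43.1 j6 9.90 M [ 0.26  0.05 -0.08]
t30.48 yaw 74.68 Mz -0.145 F [-0.5  1.6  2.4] Fx_tool 1.4 Fy_tool -0.9 pos [447.4  31.2  31.3] gap 43.3 j6 12.65 M [ 0.25  0.07 -0.15]
```

Fourth bump passed its top at about 77 and is pulling in. The valleys at about 121, 102.5 and 85 put valley 4 at yaw≈67. Moving into it in small steps.

```bash
python3 -m crank '[[[0,0,0,0,0,0.05],[0,0,0,0,0,0.05]]]' >/dev/null; python3 st.py; python3 -m crank '[[[0,0,0,0,0,0.04],[0,0,0,0,0,0.04]]]'>/dev/null; python3 st.py;  python3 -m crank '[[[0,0,0,0,0,0.025],[0,0,0,0,0,0.025]]]'>/dev/null; python3 st.py; python3 -m crank '[[[0,0,0,0,0,0],[0,0,0,0,0,0]]]'>/dev/null; python3 st.py
```

```text
t30.73 yaw 71.92 Mz -0.008 F [-0.4  2.6  3.7] Fx_tool 2.4 Fy_tool -1.2 pos [447.4  31.2  31.3] gap 43.3 j6 15.40 M [ 0.38  0.11 -0.01]
t30.98 yaw 69.75 Mz -0.242 F [-0.7  1.8  3.2] Fx_tool 1.4 Fy_tool -1.3 pos [447.4  31.2  31.3] gap 43.1 j6 17.57 M [ 0.29  0.13 -0.24]
t31.23 yaw 68.33 Mz -0.062 F [0.2 1.7 2.9] Fx_tool 1.6 Fy_tool -0.4 pos [447.4  31.2  31.3] gap 43.1 j6 18.99 M [ 0.29  0.19 -0.06]
t31.48 yaw 68.36 Mz -0.042 F [-0.4  1.7  3.1] Fx_tool 1.4 Fy_tool -1.0 pos [447.4  31.2  31.3] gap 43.1 j6 18.97 M [ 0.29  0.22 -0.04]
```

There were four positive lobes, each followed by its pull-through, and the torque is now near zero just before the valley. Let go.

```bash
python3 -m crank '[[[0,0,0,0,0,0],[0,0,0,0,0,0],[0,0,0,0,0,0],[0,0,0,0,0,0],[0,0,0,0,0,0],[0,0,0,0,0,0]]]' 0 20; python3 -m crank '[[[0,0,-0.02,0,0,0],[0,0,-0.05,0,0,0],[0,0,-0.09,0,0,0],[0,0,-0.12,0,0,0],[0,0,-0.14,0,0,0],[0,0,-0.14,0,0,0],[0,0,-0.14,0,0,0]]]'; python3 st.py
python3 - <<'E'
from m import *
p,d=snap('side');cv2.imwrite('pics/side9d.png',cv2.resize(p[140:240,290:390],None,fx=6,fy=6,interpolation=0))
Q=cloud('side',(290,140,390,240),d);F=Q[(np.hypot(Q[:,0]-557,Q[:,1]-47)<17)&(Q[:,2]>48)&(Q[:,2]<70)];print(len(F),F.mean(0),F.max(0),F.min(0))
for n in('wash_bottle','tube_rack','slide_box'):
    print(n,[(x['pixel'],x['conf']) for x in r.landmark_of(n,'side')[:1]])
E
```

```text
time: 32.22
tool_pos: [447.4, 31.3, 31.3]
tcp_rot: [179.9, -0.1, 68.4]
ft_force: [0.7, -0.2, 0.5]
finger_gap: 85.3
time: 33.1
tool_pos: [446.6, 31.0, 170.2]
tcp_rot: [180.0, -0.1, 68.4]
ft_force: [-0.6, -0.9, -1.2]
finger_gap: 85.5
t33.10 yaw 68.36 Mz 0.019 F [-0.6 -0.9 -1.2] Fx_tool -1.0 Fy_tool -0.2 pos [446.6  31.  170.2] gap 85.5 j6 18.96 M [-0.01 -0.04  0.02]
71 [558.56823391  48.50908428  52.98289429] [573.56390752  61.648898    57.71697639] [544.86026337  32.10089773  49.08247459]
wash_bottle [([231.8, 299.9], 0.39)]
tube_rack [([232.1, 298.5], 0.89)]
slide_box [([413.2, 182.5], 0.66)]
```

View pics/side9d.png

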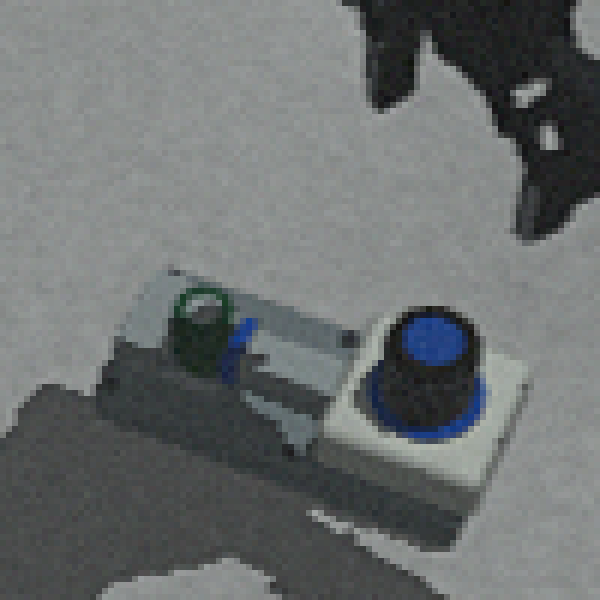

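The puck is upright against the anvil with the blue jaw on it. It moved about 1.7 mm toward the anvil, and the jaw only reaches it with the fourth bump. The bystanders are untouched. Handing in.

```bash
python3 -c "
from bench import r
print(r.hand_in(), r.sense()['time'])"
```

```text
the job is handed in; nothing more can be done
the job is handed in; nothing more can be done
```

The puck is standing in the pocket and should be clamped at the fourth click. I let go of the knob, lifted clear, and handed the job in after about 33 s. The hand-in gives no verdict.

**What I did**
- **First grasp missed:** it closed to gap 0 above the puck without moving it. The camera showed the real fingertips about 27 mm higher than the reported TCP, so I used that offset from then on.
- **Placing:** the second grasp held the puck at a gap of about 29 mm. I set it down until I felt the floor and released it. The camera then showed it upright.
- **Knob:** I turned it with a 25–28 N grip in steps of about 3°. It ran free for about 0.5 rad, then gave four separate resistance and pull-through cycles. I let go with the torque near zero, about 1.5° short of the fourth valley, where it should settle by itself.

**Last checks**
- **Clamping:** the puck is upright and about 1.7 mm nearer the anvil than where I placed it. The jaw only meets it with the fourth bump, so this agrees with the count.
- **Side forces:** they stayed at a few newtons while turning.
- **Not measured:** I had no direct reading of the clamp force or the jaw position. Both are inferred from the torque and the puck's shift.
- **Bystanders:** the rack and slide box were detected where they started. The final bottle detection was wrong (low confidence, on the rack), so that check failed, but the arm never went near it.

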